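# Check a wood moisture meter on its reference plate

### The job

Check the wood moisture meter: slide the orange cover of the reference station by its black knob to its end stop so that the wooden plate lies open, then draw the teal meter from its stand and hold it upright with both metal feet on the dark line, one either side of the red spot. Press lightly, so that the sprung plate sinks about half-way without bottoming out, and finish while still gripping the meter and holding it there; leave the other things on the bench where they are.

Things in the scene. Friction and masses are not known exactly. Their poses are not given: they have to be found in the camera images.
- station: Reference station fixed to the bench: grey base 96 x 170 x 40 mm high between two low aluminium rails (tops 54 mm above the bench), with two 6 mm high bolted feet on its x sides. Origin: centre of the underside. Its y axis is the direction in which the cover slides open, z is up.
- spot (a point): Red spot, 12 mm across, in the middle of the top face of the sprung wooden plate (58 x 58 mm, on the station, 40 mm from its origin towards its -y). 50 mm above the bench when not pressed. The dark line through the spot runs along this point's x axis (parallel to the station's x axis). At the start the orange cover lies over it.
- plate (a joint): How far the sprung plate is pressed down, m: 0 up, 0.008 bottomed. Spring: about 0.9 N to start it moving, then 0.8 N per mm (about 4.1 N at half travel, 7.3 N fully down). It springs back.
- cover (a joint): How far the orange cover is slid open along the station's y axis, m: 0 closed, 0.080 at the end stop, fully open. Friction about 1.5 N; it stays where it is left. It starts within 15 mm of closed.
- cover_knob (a point): Centre of the top face of the black round knob on the cover: upright cylinder 20 mm in diameter and 32 mm high, in the middle of the orange cover plate (96 x 64 mm, 4 mm thick). The knob's foot (cover's upper face) is 58.5 mm, its top 90.5 mm above the bench. This point moves with the cover.
- stand: Wooden stand fixed to the bench: upright open-topped socket 62 x 48 mm, rim 36 mm above the bench, walls 6 mm, inner floor 6 mm above the bench, on a foot plate 110 x 90 x 6 mm. Origin: centre of the underside. The meter stands in it feet down with 2 mm play all round, and is drawn straight up.
- meter_center (a point): Centre (half-way up) of the teal moisture meter, 0.15 to 0.31 kg, 120 mm high: a block 46 mm (its x) by 32 mm (its y) by 108 mm high on two metal feet 12 mm high. z points up from the feet to the top. Grip it across its 32 mm width (its y), 15 to 30 mm above this centre, to clear the stand and to leave room above. It stands in the stand with its feet on the inner floor, 60 mm below this point.
- meter_feet (a point): Point midway between the undersides of the meter's two feet, 60 mm below its centre; x axis runs from foot to foot, z up through the meter.
- foot_a (a point): Middle of the underside of one meter foot (8 x 20 mm), 16 mm towards the meter's -x.
- foot_b (a point): Middle of the underside of the other foot (8 x 20 mm), 16 mm towards the meter's +x.
- sanding_block: Loose cork sanding block with a dark wooden top, 100 x 50 x 30 mm, lying between station and stand; leave it. Origin under its centre.
- glue_bottle: White glue bottle with a red cap, 60 mm in diameter, 160 mm high, beyond the task's things; leave it. Origin under its centre.
- varnish_can: Steel can, 84 mm in diameter, 85 mm high; leave it. Origin under its centre.
- offcut: Wooden offcut 120 x 60 x 35 mm; leave it. Origin under its centre.
- tape_roll: Blue roll of tape lying flat, 100 mm in diameter, 36 mm high; leave it. Origin under its centre.
- screwdriver: Screwdriver lying flat; leave it.
- brush: Paint brush lying flat; leave it.

How it is judged:
By the outcome, as a careful person would: the job done as asked, in the order asked, and still so for the second after the job is handed in, while the arm keeps its last pose, push and grip.
It also fails if it takes over 58 s, if anything falls off the work surface, if the arm or the gripper's body presses on something with over 40 N, if the wrist force passes 120 N, or if a joint passes its speed limit or range.

### The arm

A 7-joint arm with a two-finger parallel gripper is mounted at the origin on the work surface. World frame = base frame: x ahead of the robot, y to its left, z up, the work surface at z = 0. Lengths are in m, angles in rad, forces in N, time in s.
With the tool pointing down it reaches from about 0.425 to 0.925 m from the base axis. Payload 6.8 kg.
Tool frame: the origin (TCP) lies at the very end of the fingers, on their centre line; the grasp point (between the pads) lies 19 mm behind it; z points along the fingers, x is the direction in which the jaws open and shut, and the axes are right-handed (so a half turn about z gives the same grasp; the last joint's range is limited). The gripper opens to 85 mm and grips with 20 to 120 N. Pads are 22 mm wide; open, the fingers measure 114 mm over their backs; the gripper's body (76 mm by 85 mm) begins 54 mm behind the grasp point. The pads swing forward as they close: fully open they stand 13 mm farther back than shut.
Start: joints at [1.188, 0.477, 0.022, 1.555, -0.011, 1.109, -0.083], TCP at [0.183, -0.65, 0.231] pointing down, gripper open.
Joint ranges: [-2.96, 2.96], [-0.34, 2.1], [-1.41, 1.46], [0.24, 2.44], [-1.37, 4.51], [0.17, 1.92], [-2.96, 2.96]. Speed limits (rad/s): [2.39, 2.39, 3.14, 3.14, 3.14, 3.14, 3.14].

### API

Orientations are given as a rotation vector (axis times angle).
In Python, from bench import r, grab_frame gives the robot as it stands. The module is installed in compiled form; this text tells all that it offers.
- The arm moves only by the tool send_rows, never from a script. Its argument "series" is a list of rows, each a list of 2 entries, a list of its own where there are three numbers: the shift along the tool's x, y, z in m, then the turn, a rotation vector about the tool's x, y, z in units of 5 degrees (1.0 is 5 degrees). A call has 1 to 20 rows; each row shifts and turns the commanded pose from where the row before left it, along the tool's axes as they then stand; what a row does not reach is not made up. A row lasts 1/8 s, in which the tool goes at most 62.5 mm and 10.7 degrees, less where a joint would pass 70% of its speed; a pose out of reach is approached as far as the arm can. A call is refused whole if a number of a shift passes 0.0625 or a number of a turn 1, either way. A call with a gripper value outside its range is refused whole. "fingers" is the closure in counts, from 0 (fully open) to 255 (shut), set as the call begins (left out, the last holds). The fingers move at their own pace and stop on an object; "grip_force" is the grip in N (left out, the last holds). Time passes only in rows, so rows that do not move let the fingers close. It gives the time, the measured TCP pose, the force and the opening at its end, in the units of the state.
- r.get_obs(): the state, without advancing time (a new reading comes with each control period).
- grab_frame(name): name is "scene" or "top" or "wrist"; returns a dict with "frame" (400x640x3 uint8, red, green, blue), "fx", "fy", "cx", "cy" (pixels), "origin" and "rotation" of the camera in the world; the wrist camera has in their place "T_tool_cam" (4x4, takes a point from camera to tool coordinates, whose origin is the TCP and whose axes are the tool frame's). Camera axes: x right, y down, z forward; pixel columns grow to the right and rows downward; lengths in m; the calibration is good to about 2 mm. A picture is of the moment at which its call begins: read the wrist's pose just before it. There is no depth.
- r.hand_in(): hands the job in, once; it reports no verdict.
The state is a dict: "clock": time; "joints": joint angles; "qvel": joint speeds; "tau": joint torques, N m; "tcp_pos": TCP position; "orientation": TCP orientation; "contact_force": force on the tool from outside, world axes, zero at the start; "moment": the same for the moment, N m; "grip_width": finger opening in m.
Only numpy, scipy, OpenCV 4.12 (cv2) and the standard library are available. Lean on these libraries where they do the work, as an engineer would, in place of code of your own. Each camera call takes 0.05 s, during which the arm holds its last target.

## Working session

There is one attempt and no reset: what is moved stays moved. The work goes in short steps, Python scripts to look and compute and a tool call to move; the robot and the scene stay as the last step left them, time stands still between calls to the robot, and variables do not carry over. Pictures are saved under pics/ and viewed, and the job is handed in when it is done.

Besides the shell and the picture viewer there is one more tool, called by a JSON object that holds its "api" and its "payload". send_rows: Moves the arm, as the interface text tells. Its arguments: {"type":"object","properties":{"series":{"type":"array"},"fingers":{"type":"number"},"grip_force":{"type":"number"}},"required":["series"]}

```bash
mkdir -p pics; cat > h.py <<'E'
import numpy as np,cv2
from bench import r,grab_frame
from scipy.spatial.transform import Rotation as R
def pose():
    o=r.get_obs(); return np.array(o['tcp_pos']),R.from_rotvec(o['orientation']).as_matrix(),o
def cam(name):
    p,M,o=pose(); f=grab_frame(name)
    if 'T_tool_cam' in f:
        T=np.array(f['T_tool_cam']); f['rotation']=M@T[:3,:3]; f['origin']=p+M@T[:3,3]
    f['rotation']=np.array(f['rotation']); f['origin']=np.array(f['origin']); return f
def ray(f,u,v,z):
    d=f['rotation']@np.array([(u-f['cx'])/f['fx'],(v-f['cy'])/f['fy'],1]); o=f['origin']
    return o+d*(z-o[2])/d[2]
def proj(f,P):
    c=f['rotation'].T@(np.array(P)-f['origin']); return np.array([f['fx']*c[0]/c[2]+f['cx'],f['fy']*c[1]/c[2]+f['cy']])
def save(f,n): cv2.imwrite('pics/'+n+'.png',f['frame'][:,:,::-1])
E
python3 - <<'E'
from h import *
for n in ['scene','top','wrist']:
    f=cam(n); save(f,n+'0'); print(n,f['origin'].round(3),f['rotation'].round(3).tolist(),f['fx'])
o=r.get_obs(); print({k:np.round(v,3) for k,v in o.items()})
E
```

```text
scene [ 1.204 -0.714  0.804] [-2.113, -0.782, 0.361] 397.0708720313671
top [ 0.359 -0.012  1.417] [-2.101, 2.121, -0.197] 491.8350747339606
wrist [ 0.26  -0.629  0.374] [[0.272, -0.915, -0.299], [-0.962, -0.258, -0.084], [-0.001, 0.311, -0.95]] 342.1911507513913
{'clock': np.float64(0.15), 'joints': array([ 1.188,  0.478,  0.022,  1.556, -0.012,  1.109, -0.083]), 'qvel': array([ 0.001, -0.002, -0.001, -0.004, -0.002,  0.   , -0.001]), 'tau': array([ 2.0000e-03, -5.9693e+01,  1.6100e+00, -2.8150e+01,  1.3000e-02,
        7.0000e-03,  0.0000e+00]), 'tcp_pos': array([ 0.183, -0.649,  0.231]), 'orientation': array([-2.504e+00,  1.896e+00,  2.000e-03]), 'contact_force': array([ 0.212, -0.634,  0.135]), 'moment': array([ 0.025,  0.003, -0.027]), 'grip_width': np.float64(0.086)}
```

```bash
python3 - <<'E'
s=open('h.py').read()
s=s.replace("f['rotation']=np.array(f['rotation']); f","f['rotation']=np.array(f['rotation'],float)\n    if f['rotation'].size==3: f['rotation']=R.from_rotvec(f['rotation'].ravel()).as_matrix()\n    f")
open('h.py','w').write(s)
E
```

```text
(no output)
```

View pics/scene0.png

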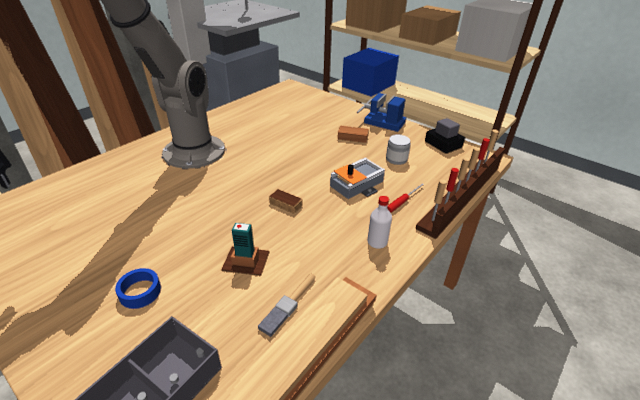

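View pics/top0.png

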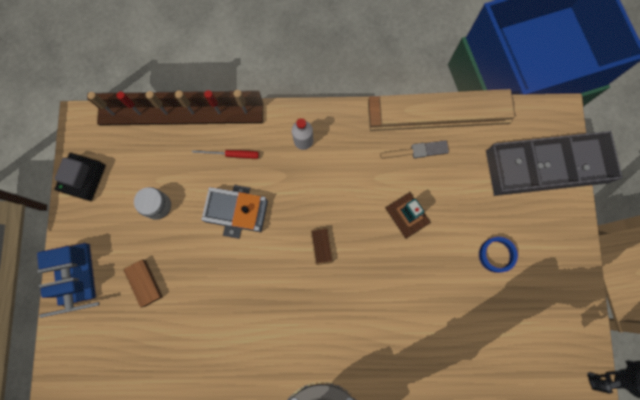

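View pics/wrist0.png

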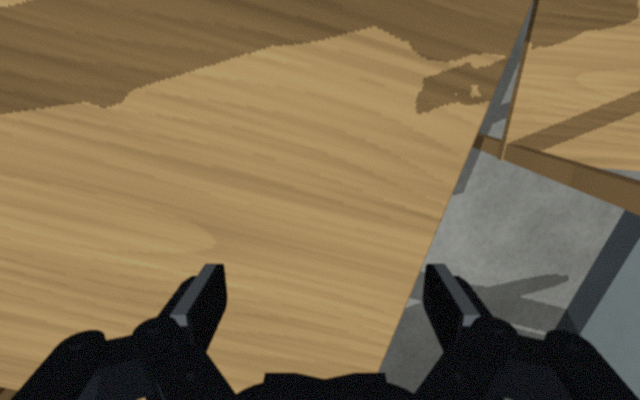

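```bash
python3 - <<'E'
from h import *
f=cam('top'); g=cam('scene')
a=cv2.resize(f['frame'][175:250,190:280],None,fx=6,fy=6,interpolation=3)
b=cv2.resize(f['frame'][180:250,375:445],None,fx=6,fy=6,interpolation=3)
cv2.imwrite('pics/ta.png',a[:,:,::-1]);cv2.imwrite('pics/tb.png',b[:,:,::-1])
c=np.hstack([cv2.resize(g['frame'][150:210,320:395],None,fx=5,fy=5,interpolation=3),cv2.resize(g['frame'][215:275,215:280],None,fx=5,fy=5,interpolation=3)])
cv2.imwrite('pics/sc.png',c[:,:,::-1])
hsv=cv2.cvtColor(f['frame'],cv2.COLOR_RGB2HSV)
m=((hsv[...,0]>5)&(hsv[...,0]<16)&(hsv[...,1]>200)&(hsv[...,2]>150)).astype(np.uint8)
m[:, :190]=0;m[:,280:]=0;m[:175]=0;m[250:]=0
cs,_=cv2.findContours(m,0,2); k=max(cs,key=cv2.contourArea); print(cv2.minAreaRect(k))
box=cv2.boxPoints(cv2.minAreaRect(k)); P=[ray(f,u,v,.0585) for u,v in box]; print(np.round(P,3))
P=np.array(P); print(np.linalg.norm(P[1]-P[0]),np.linalg.norm(P[2]-P[1]),P.mean(0))
E
```

```text
Traceback (most recent call last):
ValueError: max() iterable argument is empty
```

View pics/ta.png

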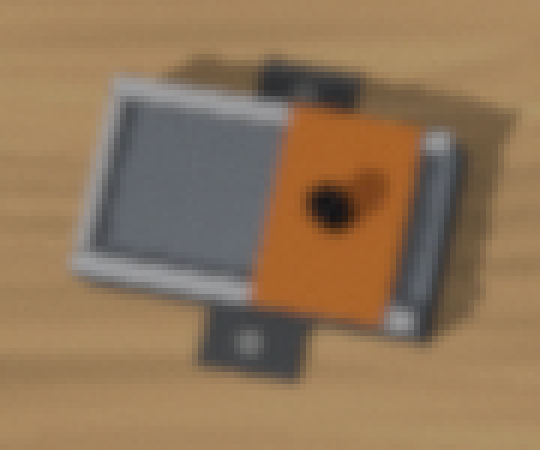

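View pics/tb.png

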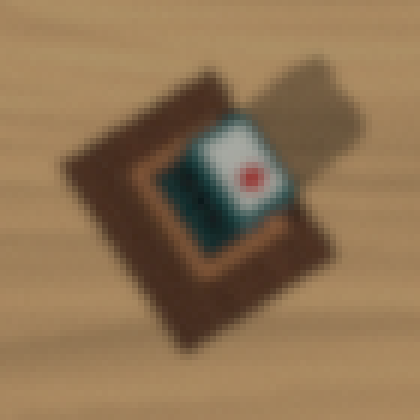

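View pics/sc.png

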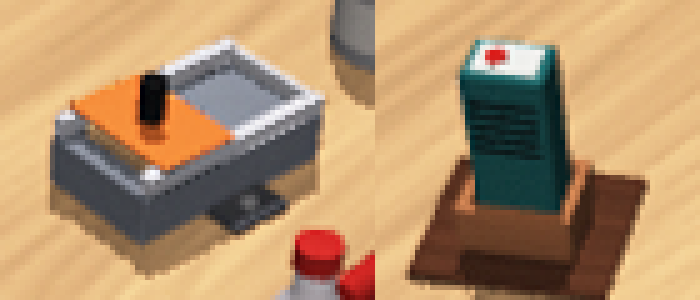

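```bash
python3 - <<'E'
from h import *
f=cam('top')
def rect(m,z,name):
    cs,_=cv2.findContours(m.astype(np.uint8),0,2); k=max(cs,key=cv2.contourArea)
    rc=cv2.minAreaRect(k); box=cv2.boxPoints(rc)
    P=np.array([ray(f,u,v,z) for u,v in box]); e=[P[1]-P[0],P[2]-P[1]]
    print(name,rc,'ctr',P.mean(0).round(4),'sizes',[np.linalg.norm(x).round(3) for x in e],'ang',[np.degrees(np.arctan2(x[1],x[0])).round(1) for x in e])
hsv=cv2.cvtColor(f['frame'],cv2.COLOR_RGB2HSV).astype(int)
H,S,V=hsv[...,0],hsv[...,1],hsv[...,2]
print(hsv[222,242],hsv[183,411], hsv[210,382+10])
def win(m,u0,u1,v0,v1):
    w=np.zeros_like(m); w[v0:v1,u0:u1]=m[v0:v1,u0:u1]; return w
m=win((H<16)&(S>185),190,280,175,250); rect(m,.0585,'cover')
d=win((V<60),240,252,202,216); ys,xs=np.nonzero(d); print('knob px',xs.mean(),ys.mean(),len(xs), ray(f,xs.mean(),ys.mean(),.0905))
# foot plate: dark red brown
print(hsv[205,395],hsv[212,390+5],hsv[220,440])
m=win((V<110)&(H<20),380,436,188,242); rect(m,.006,'stand')
m=win((V>150)&(S<60),395,435,190,230); rect(m,.126,'metertop')
ys,xs=np.nonzero(win(((H<8)|(H>170))&(S>120)&(V>130),400,430,195,225)); print('red',xs.mean(),ys.mean(),ray(f,xs.mean(),ys.mean(),.126))
E
```

```text
[ 13 192 171] [ 17 108 170] [ 11 138  70]
cover ((246.03526306152344, 210.34117126464844), (19.740673065185547, 31.88878059387207), 12.52880859375) ctr [0.5902 0.2051 0.0585] sizes [np.float64(0.09), np.float64(0.056)] ang [np.float64(-11.1), np.float64(-103.3)]
knob px 244.76 208.96 25 [0.58833553 0.20361547 0.0905    ]
[ 11 138  72] [ 11 142  70] [ 16 109 166]
stand ((407.60943603515625, 214.6677703857422), (37.69247817993164, 30.518157958984375), 56.88865280151367) ctr [ 0.5816 -0.2554  0.006 ] sizes [np.float64(0.091), np.float64(0.109)] ang [np.float64(-57.5), np.float64(-149.6)]
metertop ((413.7307434082031, 205.34613037109375), (6.37905216217041, 6.37905216217041), 56.3099365234375) ctr [ 0.5872 -0.2521  0.126 ] sizes [np.float64(0.017), np.float64(0.017)] ang [np.float64(-57.0), np.float64(-148.9)]
red 416.5 209.5 [ 0.57591593 -0.25886535  0.126     ]
```

```bash
cat >> h.py <<'E'
def yaw(M): return np.degrees(np.arctan2(M[1,0],M[0,0]))
def plan(x,y,z,yw=None,step=.05,stepa=5):
    """turn about tool z plus correction of tilt; prints rows"""
    p,M,o=pose(); t=np.array([x,y,z]); yw=yaw(M) if yw is None else yw
    c,s=np.cos(np.radians(yw)),np.sin(np.radians(yw)); T=np.array([[c,s,0],[s,-c,0],[0,0,-1.]])
    rv=R.from_matrix(M.T@T).as_rotvec(degrees=True)
    n=max(int(np.ceil(np.linalg.norm(t-p)/step)),int(np.ceil(np.abs(rv).max()/stepa)),1)
    print('p',p.round(4),'yaw',yaw(M).round(2),'n',n,'d',(t-p).round(4),'turn',(rv/5).round(2))
    out=[];Mi=M.copy()
    for i in range(n):
        d=Mi.T@(t-p)/n; out.append([d.round(4).tolist(),(rv/5/n).round(3).tolist()]); Mi=Mi@R.from_rotvec(rv/n,degrees=True).as_matrix()
    print(str(out).replace(' ',''))
E
python3 - <<'E'
from h import *
plan(.58,-.255,.30,-59)
E
```

```text
p [ 0.1831 -0.6495  0.231 ] yaw -74.26 n 12 d [0.3969 0.3945 0.069 ] turn [-0.    0.01 -3.05]
[[[-0.0227,-0.0408,-0.0057],[-0.0,0.001,-0.254]],[[-0.0218,-0.0412,-0.0057],[-0.0,0.001,-0.254]],[[-0.0208,-0.0417,-0.0057],[-0.0,0.001,-0.254]],[[-0.0199,-0.0422,-0.0057],[-0.0,0.001,-0.254]],[[-0.019,-0.0426,-0.0057],[-0.0,0.001,-0.254]],[[-0.018,-0.043,-0.0057],[-0.0,0.001,-0.254]],[[-0.0171,-0.0434,-0.0057],[-0.0,0.001,-0.254]],[[-0.0161,-0.0438,-0.0057],[-0.0,0.001,-0.254]],[[-0.0151,-0.0441,-0.0057],[-0.0,0.001,-0.254]],[[-0.0141,-0.0444,-0.0057],[-0.0,0.001,-0.254]],[[-0.0131,-0.0447,-0.0057],[-0.0,0.001,-0.254]],[[-0.0121,-0.045,-0.0058],[-0.0,0.001,-0.254]]]
```

{"api": "send_rows", "payload": {"series": [[[-0.0227,-0.0408,-0.0057],[0,0,-0.254]],[[-0.0218,-0.0412,-0.0057],[0,0,-0.254]],[[-0.0208,-0.0417,-0.0057],[0,0,-0.254]],[[-0.0199,-0.0422,-0.0057],[0,0,-0.254]],[[-0.019,-0.0426,-0.0057],[0,0,-0.254]],[[-0.018,-0.043,-0.0057],[0,0,-0.254]],[[-0.0171,-0.0434,-0.0057],[0,0,-0.254]],[[-0.0161,-0.0438,-0.0057],[0,0,-0.254]],[[-0.0151,-0.0441,-0.0057],[0,0,-0.254]],[[-0.0141,-0.0444,-0.0057],[0,0,-0.254]],[[-0.0131,-0.0447,-0.0057],[0,0,-0.254]],[[-0.0121,-0.045,-0.0058],[0,0,-0.254]],[[0,0,0],[0,0,0]]]}}

```text
clock: 1.92
tcp_pos: [0.5831, -0.2504, 0.3001]
orientation: [-2.737, 1.536, -0.001]
contact_force: [-0.1, -0.0, -1.0]
grip_width: 0.0853
```

```bash
python3 - <<'E'
from h import *
p,M,o=pose(); print(p.round(4),yaw(M),o['clock'])
f=cam('wrist'); save(f,'w1'); np.save('w1.npy',f,allow_pickle=True)
for P in [(.5816,-.2554,.126),(.5816,-.2554,.006)]: print(proj(f,P))
plan(.590,.205,.25,-102)
E
```

```text
[ 0.5831 -0.2504  0.3001] -58.57990772639549 1.925
[327.06492908 178.60731202]
[326.37962398 155.17936744]
p [ 0.5812 -0.2534  0.2997] yaw -58.8 n 10 d [ 0.0088  0.4584 -0.0497] turn [-0.    0.01  8.64]
[[[-0.0387,-0.0245,0.005],[-0.0,0.001,0.864]],[[-0.0405,-0.0215,0.005],[-0.0,0.001,0.864]],[[-0.042,-0.0184,0.005],[-0.0,0.001,0.864]],[[-0.0433,-0.0152,0.005],[-0.0,0.001,0.864]],[[-0.0443,-0.0119,0.005],[-0.0,0.001,0.864]],[[-0.045,-0.0085,0.005],[-0.0,0.001,0.864]],[[-0.0456,-0.0051,0.005],[-0.0,0.001,0.864]],[[-0.0458,-0.0016,0.005],[-0.0,0.001,0.864]],[[-0.0458,0.0018,0.005],[-0.0,0.001,0.864]],[[-0.0455,0.0053,0.005],[-0.0,0.001,0.864]]]
```

View pics/w1.png

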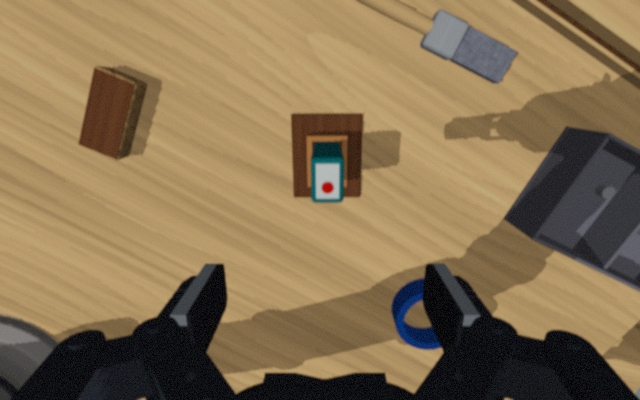

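{"api": "send_rows", "payload": {"series": [[[-0.0387,-0.0245,0.005],[0,0,0.864]],[[-0.0405,-0.0215,0.005],[0,0,0.864]],[[-0.042,-0.0184,0.005],[0,0,0.864]],[[-0.0433,-0.0152,0.005],[0,0,0.864]],[[-0.0443,-0.0119,0.005],[0,0,0.864]],[[-0.045,-0.0085,0.005],[0,0,0.864]],[[-0.0456,-0.0051,0.005],[0,0,0.864]],[[-0.0458,-0.0016,0.005],[0,0,0.864]],[[-0.0458,0.0018,0.005],[0,0,0.864]],[[-0.0455,0.0053,0.005],[0,0,0.864]],[[0,0,0],[0,0,0]],[[0,0,0],[0,0,0]]]}}

```text
clock: 3.48
tcp_pos: [0.5909, 0.2007, 0.2496]
orientation: [1.97, -2.446, 0.002]
contact_force: [-0.1, -0.3, 0.6]
grip_width: 0.0853
```

```bash
cat >> h.py <<'E'
def rect(f,m,z,name,u0,u1,v0,v1):
    w=np.zeros(m.shape,np.uint8); w[v0:v1,u0:u1]=m[v0:v1,u0:u1]
    cs,_=cv2.findContours(w,0,2); k=max(cs,key=cv2.contourArea)
    P=np.array([ray(f,u+.0,v+.0,z)[:2] for u,v in k[:,0]])
    hull=cv2.convexHull((P*1000).astype(np.float32)); rc=cv2.minAreaRect(hull)
    print(name,'px n',int(w.sum()),'bbox',cv2.boundingRect(k),'ctr',np.round(rc[0],1),'size',np.round(rc[1],1),'ang',round(rc[2],2)); return rc
def hsv(f):
    h=cv2.cvtColor(f['frame'],cv2.COLOR_RGB2HSV).astype(int); return h[...,0],h[...,1],h[...,2]
E
python3 - <<'E'
from h import *
f=np.load('w1.npy',allow_pickle=True).item(); H,S,V=hsv(f)
print(H[130,300],S[130,300],V[130,300],'|',H[170,328],S[170,328],V[170,328],'|',H[193,317],S[193,317],V[193,317],'|',H[142,312],S[142,312],V[142,312])
rect(f,(V<125)&~((H>70)&(H<110)),.006,'foot',285,368,105,202)
rect(f,((V>150)&(S<70))|((H>75)&(H<105)&(S>100)),.126,'meter',300,350,140,210)
rect(f,(V>150)&(S<70),.126,'label',300,350,140,210)
g=cam('wrist'); save(g,'w2'); np.save('w2.npy',g,allow_pickle=True)
p,M,o=pose(); print(p.round(4),yaw(M),o['clock'])
E
```

```text
12 157 91 | 78 7 184 | 86 11 181 | 14 152 116
foot px n 3766 bbox (292, 114, 76, 85) ctr [ 581.2 -260.8] size [109.8  97.3] ang 31.43
meter px n 1500 bbox (312, 143, 31, 59) ctr [ 586.5 -252.4] size [56.6 29.2] ang 31.43
label px n 695 bbox (316, 164, 23, 35) ctr [ 579.3 -256.8] size [33.7 21.4] ang 31.43
[0.5911 0.2002 0.2497] -102.37870220661968 3.525
```

View pics/w2.png

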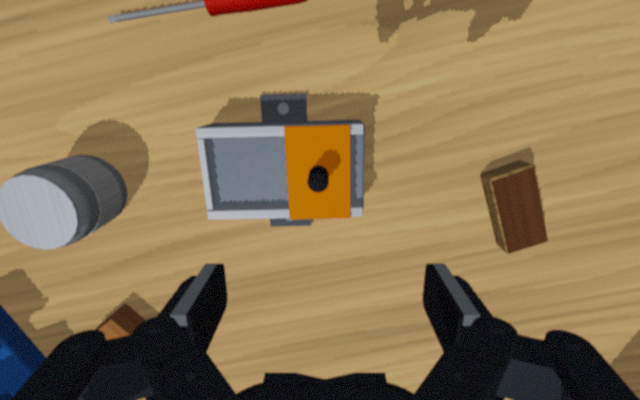

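```bash
python3 - <<'E'
from h import *
f=np.load('w2.npy',allow_pickle=True).item(); H,S,V=hsv(f)
c=(H<25)&(S>200)&(V>90)
rc=rect(f,c,.0585,'cover',270,365,110,230)
# cover ang via side edges
xs=[];L=[];Rr=[]
for v in range(130,215,3):
    u=np.nonzero(c[v,270:365])[0]+270; L.append(ray(f,u[0]-.5,v,.0585)); Rr.append(ray(f,u[-1]+.5,v,.0585))
for e in (L,Rr):
    e=np.array(e); vx,vy,x0,y0=cv2.fitLine(e[:,:2].astype(np.float32),cv2.DIST_HUBER,0,1e-4,1e-4).ravel(); print('edge ang',np.degrees(np.arctan2(vy,vx)),x0,y0)
k=V<40; w=np.zeros_like(k); w[160:200,300:335]=k[160:200,300:335]
ys,xs=np.nonzero(w); print(xs.min(),xs.max(),ys.min(),ys.max()); 
t=ray(f,xs.mean(),ys.max()-4.5,.0905); print('knob', ray(f,(xs.min()+xs.max())/2,ys.max(),.0905),t)
print('cover ctr proj knobtop', proj(f,(rc[0][0]/1000,rc[0][1]/1000,.0905)))
# station outer frame bbox (bright rails)
rl=((S<60)&(V>150))|c
rect(f,rl,.054,'station rails',190,370,110,235)
a=cv2.resize(f['frame'][80:240,180:380],None,fx=4,fy=4,interpolation=3); cv2.imwrite('pics/w2z.png',a[:,:,::-1])
E
```

```text
cover px n 5292 bbox (285, 125, 65, 94) ctr [589.4 206. ] size [62.1 95.1] ang 79.02
edge ang -11.127264 0.58060855 0.23904583
edge ang -11.005732 0.58550733 0.17458338
309 326 167 190
knob [0.58195214 0.2076561  0.0905    ] [0.58606572 0.20630722 0.0905    ]
cover ctr proj knobtop [317.53147442 182.04229895]
station rails px n 7595 bbox (285, 125, 78, 94) ctr [587.1 200. ] size [75.7 96.4] ang 79.02
```

View pics/w2z.png

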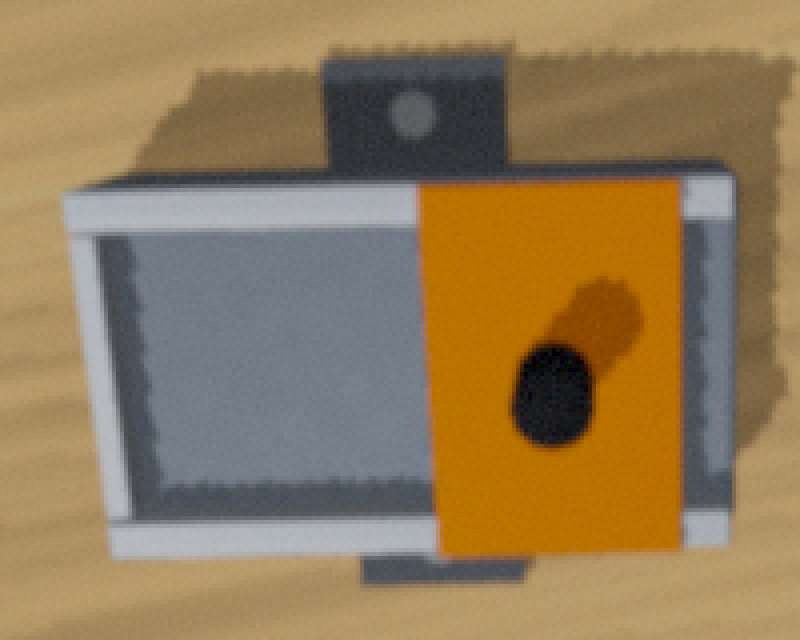

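```bash
python3 - <<'E'
from h import *
f=np.load('w2.npy',allow_pickle=True).item()
C=np.array([ray(f,u,v,.054)[:2] for u,v in [(195.7,128),(363.7,123.7),(362.7,216.2),(207,219.3)]])
print(C.round(4), np.linalg.norm(C-np.roll(C,-1,0),axis=1).round(4),C.mean(0).round(4))
for i,j in [(1,0),(2,3)]:
    d=C[j]-C[i]; print(np.degrees(np.arctan2(d[1],d[0])))
a=np.radians(78.9); y=np.array([np.cos(a),np.sin(a)]); print('cover y local',(np.array([.5894,.206])-C.mean(0))@y, 'spot',C.mean(0)-.04*y)
plan(.589,.206,.13,-101.1)
plan(.589,.206,.066,-101.1)
E
```

```text
[[0.6584 0.3128]
 [0.6275 0.152 ]
 [0.533  0.1702]
 [0.5649 0.3323]] [0.1637 0.0962 0.1652 0.0955] [0.5959 0.2418]
79.1224260902061
78.86211245306926
cover y local -0.03642458990107956 spot [0.58823233 0.20258552]
p [0.5911 0.2002 0.2497] yaw -102.38 n 3 d [-0.0021  0.0058 -0.1197] turn [-0.01 -0.02 -0.26]
[[[-0.0018,0.0011,0.0399],[-0.002,-0.006,-0.085]],[[-0.0018,0.0011,0.0399],[-0.002,-0.006,-0.085]],[[-0.0018,0.0011,0.0399],[-0.002,-0.006,-0.085]]]
p [0.5911 0.2002 0.2497] yaw -102.38 n 4 d [-0.0021  0.0058 -0.1837] turn [-0.01 -0.02 -0.26]
[[[-0.0014,0.0008,0.0459],[-0.001,-0.004,-0.064]],[[-0.0014,0.0008,0.0459],[-0.001,-0.004,-0.064]],[[-0.0013,0.0008,0.0459],[-0.001,-0.004,-0.064]],[[-0.0013,0.0008,0.0459],[-0.001,-0.004,-0.064]]]
```

{"api": "send_rows", "payload": {"series": [[[-0.002,0.001,0.045],[0,0,-0.09]],[[-0.002,0.001,0.045],[0,0,-0.09]],[[-0.0015,0.001,0.045],[0,0,-0.08]],[[0,0,0.03],[0,0,0]],[[0,0,0.017],[0,0,0]],[[0,0,0],[0,0,0]],[[0,0,0],[0,0,0]]]}}

```text
clock: 4.4
tcp_pos: [0.5899, 0.2089, 0.0693]
orientation: [-1.998, 2.422, -0.001]
contact_force: [-0.5, 0.6, 0.1]
grip_width: 0.0855
```

```bash
python3 - <<'E'
from h import *
f=cam('wrist'); save(f,'w3')
plan(.589,.206,.067,-101.1)
E
```

```text
p [0.5899 0.2092 0.0694] yaw -100.94 n 1 d [-0.0009 -0.0032 -0.0024] turn [-0.03  0.02  0.03]
[[[0.0033,0.0003,0.0024],[-0.026,0.016,0.031]]]
```

View pics/w3.png

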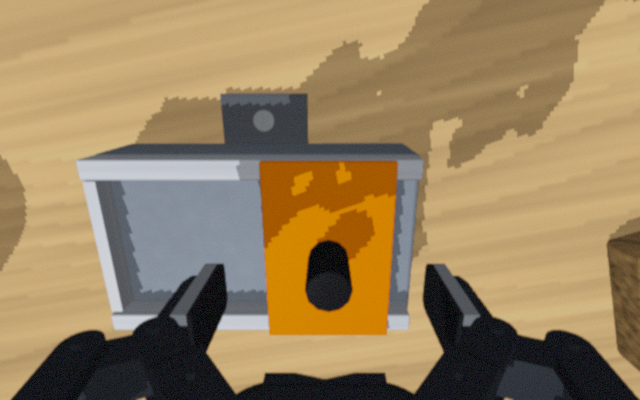

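```bash
python3 - <<'E'
from h import *
f=cam('wrist'); print(ray(f,328.5,291,.0905)); p,M,o=pose(); print(M.T@(ray(f,328.5,291,.0905)-p))
E
```

```text
[0.58935736 0.20636347 0.0905    ]
[ 0.0028973  -0.00018652 -0.0211274 ]
```

{"api": "send_rows", "payload": {"series": [[[0.002,0,0.002],[0,0,0]],[[0,0,0],[0,0,0]],[[0,0,0],[0,0,0]],[[0,0,0],[0,0,0]],[[0,0,0],[0,0,0]],[[0,0,0],[0,0,0]],[[0,0,0],[0,0,0]],[[0,0,0],[0,0,0]]], "fingers": 255, "grip_force": 25}}

```text
clock: 5.5
tcp_pos: [0.5884, 0.2071, 0.0659]
orientation: [-2.0, 2.423, -0.0]
contact_force: [-0.6, -0.7, 4.0]
grip_width: 0.0189
```

{"api": "send_rows", "payload": {"series": [[[-0.01,0,0],[0,0,0]],[[-0.015,0,0],[0,0,0]],[[-0.015,0,0],[0,0,0]],[[-0.015,0,0],[0,0,0]],[[-0.01,0,0],[0,0,0]],[[-0.005,0,0],[0,0,0]],[[0,0,0],[0,0,0]]]}}

```text
clock: 6.38
tcp_pos: [0.6019, 0.2772, 0.066]
orientation: [-2.0, 2.42, 0.001]
contact_force: [0.0, 2.1, 3.2]
grip_width: 0.0193
```

```bash
python3 - <<'E'
from h import *
p,M,o=pose(); print(p,yaw(M),o['contact_force'],o['moment'],o['grip_width'])
E
```

```text
[0.60189302 0.27716544 0.06598783] -100.86928321278143 [0.01715781 2.12011539 3.22846474] [ 0.24720675  0.06207284 -0.04474481] 0.019305769826320627
```

{"api": "send_rows", "payload": {"series": [[[-0.003,0,0],[0,0,0]],[[-0.003,0,0],[0,0,0]],[[-0.002,0,0],[0,0,0]],[[0,0,0],[0,0,0]]]}}

```text
clock: 6.88
tcp_pos: [0.6031, 0.2832, 0.0659]
orientation: [1.999, -2.423, 0.0]
contact_force: [-1.6, -1.1, 5.7]
grip_width: 0.0194
```

{"api": "send_rows", "payload": {"series": [[[-0.002,0,0],[0,0,0]],[[-0.002,0,0],[0,0,0]],[[0,0,0],[0,0,0]]]}}

```text
clock: 7.25
tcp_pos: [0.6031, 0.2834, 0.0659]
orientation: [1.993, -2.42, 0.004]
contact_force: [-6.3, -8.2, 13.0]
grip_width: 0.0193
```

{"api": "send_rows", "payload": {"series": [[[0,0,0],[0,0,0]],[[0,0,0],[0,0,0]],[[0,0,0],[0,0,0]],[[0,0,0],[0,0,0]],[[0,0,0],[0,0,0]],[[0,0,-0.04],[0,0,0]],[[0,0,-0.06],[0,0,0]],[[0.02,0,-0.06],[0,0,0]],[[0.05,0,-0.02],[0,0,0]],[[0,0,0],[0,0,0]],[[0,0,0],[0,0,0]]], "fingers": 0}}

```text
clock: 8.62
tcp_pos: [0.5905, 0.2192, 0.245]
orientation: [-2.0, 2.423, 0.0]
contact_force: [-0.1, 0.5, -0.1]
grip_width: 0.0853
```

```bash
python3 - <<'E'
from h import *
p,M,o=pose(); print(p,yaw(M),o['contact_force'],o['joints'].round(2))
f=cam('wrist'); save(f,'w4'); np.save('w4.npy',f,allow_pickle=True)
a=cv2.resize(f['frame'][80:280,180:460],None,fx=2.8,fy=2.8,interpolation=3); cv2.imwrite('pics/w4z.png',a[:,:,::-1])
E
```

```text
[0.59047367 0.2191836  0.24500134] -100.93049174757923 [-0.06542602  0.50557764 -0.0929934 ] [-0.24  0.41 -0.29  1.64  0.12  1.11 -2.32]
```

View pics/w4z.png

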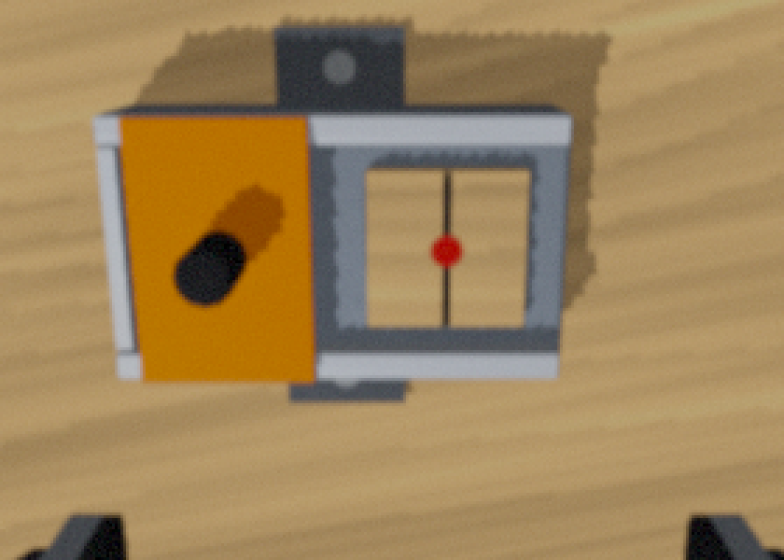

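```bash
python3 - <<'E'
from h import *
f=np.load('w4.npy',allow_pickle=True).item(); H,S,V=hsv(f)
def cen(m,u0,u1,v0,v1):
    w=np.zeros(m.shape,bool); w[v0:v1,u0:u1]=m[v0:v1,u0:u1]; ys,xs=np.nonzero(w); return xs.mean(),ys.mean(),len(xs)
u,v,n=cen(((H<6)|(H>172))&(S>170)&(V>100),325,355,155,185); s=ray(f,u,v,.05); print('spot',u,v,n,s)
L=[]
for vv in list(range(145,162))+list(range(178,193)):
    g=255-f['frame'][vv,332:347].mean(1); g=np.clip(g-np.median(g)-15,0,None); L.append(ray(f,332+(g*np.arange(15)).sum()/g.sum(),vv,.05)[:2])
vx,vy,x0,y0=cv2.fitLine(np.array(L,np.float32),cv2.DIST_HUBER,0,1e-4,1e-4).ravel(); print('line ang',np.degrees(np.arctan2(vy,vx)),x0,y0)
rc=rect(f,(H<25)&(S>200)&(V>90),.0585,'cover',215,300,110,230)
a=np.radians(78.9); print((np.array(rc[0])/1000-s[:2])@[np.cos(a),np.sin(a)])
plan(.58,-.255,.25,-58.6)
E
```

```text
spot 339.02666666666664 169.2 75 [0.58836058 0.20330501 0.05      ]
line ang -10.835727 0.588894 0.20315689
cover px n 5469 bbox (224, 122, 68, 94) ctr [604.2 281.8] size [63.2 93.9] ang 79.13
0.08006036256841989
p [0.5901 0.2199 0.2445] yaw -100.85 n 10 d [-0.0101 -0.4749  0.0055] turn [ 0.01  0.01 -8.45]
[[[0.0468,-0.0079,-0.0006],[0.001,0.001,-0.845]],[[0.0473,-0.0045,-0.0006],[0.001,0.001,-0.845]],[[0.0475,-0.001,-0.0006],[0.001,0.001,-0.845]],[[0.0474,0.0025,-0.0006],[0.001,0.001,-0.845]],[[0.0471,0.006,-0.0006],[0.001,0.001,-0.845]],[[0.0466,0.0095,-0.0006],[0.001,0.001,-0.845]],[[0.0457,0.0129,-0.0006],[0.001,0.001,-0.845]],[[0.0447,0.0162,-0.0006],[0.001,0.001,-0.845]],[[0.0433,0.0195,-0.0005],[0.001,0.001,-0.845]],[[0.0418,0.0226,-0.0005],[0.001,0.001,-0.845]]]
```

{"api": "send_rows", "payload": {"series": [[[0.0468,-0.0079,-0.0006],[0,0,-0.845]],[[0.0473,-0.0045,-0.0006],[0,0,-0.845]],[[0.0475,-0.001,-0.0006],[0,0,-0.845]],[[0.0474,0.0025,-0.0006],[0,0,-0.845]],[[0.0471,0.006,-0.0006],[0,0,-0.845]],[[0.0466,0.0095,-0.0006],[0,0,-0.845]],[[0.0457,0.0129,-0.0006],[0,0,-0.845]],[[0.0447,0.0162,-0.0006],[0,0,-0.845]],[[0.0433,0.0195,-0.0006],[0,0,-0.845]],[[0.0418,0.0226,-0.0005],[0,0,-0.845]],[[0,0,0],[0,0,0]],[[0,0,0],[0,0,0]]]}}

```text
clock: 10.18
tcp_pos: [0.5804, -0.2542, 0.25]
orientation: [-2.739, 1.537, 0.003]
contact_force: [-0.3, 0.2, -0.4]
grip_width: 0.0853
```

```bash
python3 - <<'E'
from h import *
p,M,o=pose(); print(p,yaw(M),o['contact_force'],o['joints'].round(2))
f=cam('wrist'); save(f,'w5'); np.save('w5.npy',f,allow_pickle=True)
a=cv2.resize(f['frame'][90:230,260:400],None,fx=4,fy=4,interpolation=3); cv2.imwrite('pics/w5z.png',a[:,:,::-1])
E
```

```text
[ 0.58041289 -0.25418737  0.24995484] -58.59242357495832 [-0.30387896  0.15961384 -0.4081807 ] [ 0.5   0.41 -0.25  1.62  0.11  1.12 -0.8 ]
```

View pics/w5z.png

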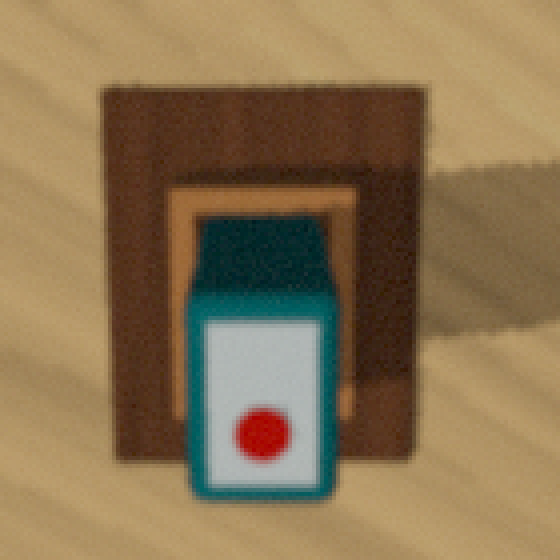

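```bash
python3 - <<'E'
from h import *
f=np.load('w5.npy',allow_pickle=True).item(); p,M,o=pose()
q=lambda a,b:(260+a/4-.4,90+b/4-.4)
def show(n,pts,z):
    C=np.array([ray(f,*q(*t),z) for t in pts]); print(n,C.mean(0).round(4),np.linalg.norm(C-np.roll(C,-1,0),axis=1).round(4),
     [round(np.degrees(np.arctan2(*(C[j]-C[i])[1::-1])),1) for i,j in [(0,1),(3,2),(3,0),(2,1)]]); return C.mean(0)
show('top',[(189,291),(337,291),(337,500),(189,500)],.126)
show('label',[(204,320),(323,320),(323,488),(204,488)],.126)
show('foot',[(103,88),(427,88),(413,461),(117,461)],.006)
show('rim',[(168,186),(358,186),(353,420),(173,420)],.036)
plan(.5815,-.2557,.125,-58.6)
E
```

```text
top [ 0.5812 -0.2555  0.126 ] [0.0294 0.0443 0.0309 0.0443] [np.float64(-58.6), np.float64(-58.6), np.float64(30.5), np.float64(32.4)]
label [ 0.5799 -0.2564  0.126 ] [0.0238 0.0358 0.0247 0.0358] [np.float64(-58.6), np.float64(-58.6), np.float64(30.7), np.float64(32.2)]
foot [ 0.5808 -0.2566  0.006 ] [0.089  0.1084 0.0886 0.1084] [np.float64(-58.6), np.float64(-58.6), np.float64(31.6), np.float64(31.4)]
rim [ 0.5803 -0.2562  0.036 ] [0.0492 0.0635 0.0492 0.0635] [np.float64(-58.6), np.float64(-58.6), np.float64(31.5), np.float64(31.5)]
p [ 0.5806 -0.2535  0.2502] yaw -58.52 n 3 d [ 0.0009 -0.0022 -0.1252] turn [-0.    0.02  0.02]
[[[0.0009,0.0001,0.0417],[-0.001,0.007,0.005]],[[0.0008,0.0001,0.0417],[-0.001,0.007,0.005]],[[0.0008,0.0001,0.0417],[-0.001,0.007,0.005]]]
```

{"api": "send_rows", "payload": {"series": [[[0.002,0,0.045],[0,0,0]],[[0,0,0.045],[0,0,0]],[[0,0,0.045],[0,0,0]],[[0,0,0.03],[0,0,0]],[[0,0,0.014],[0,0,0]],[[0,0,0],[0,0,0]],[[0,0,0],[0,0,0]]]}}

```text
clock: 11.1
tcp_pos: [0.5822, -0.2575, 0.0735]
orientation: [-2.739, 1.538, -0.004]
contact_force: [-0.0, -0.6, 0.6]
grip_width: 0.0856
```

```bash
python3 - <<'E'
from h import *
f=cam('wrist'); save(f,'w6')
plan(.581,-.256,.071,-58.5)
E
```

```text
p [ 0.5822 -0.2577  0.0736] yaw -58.66 n 1 d [-0.0012  0.0017 -0.0026] turn [-0.02 -0.02 -0.03]
[[[-0.0021,0.0001,0.0026],[-0.02,-0.024,-0.031]]]
```

View pics/w6.png

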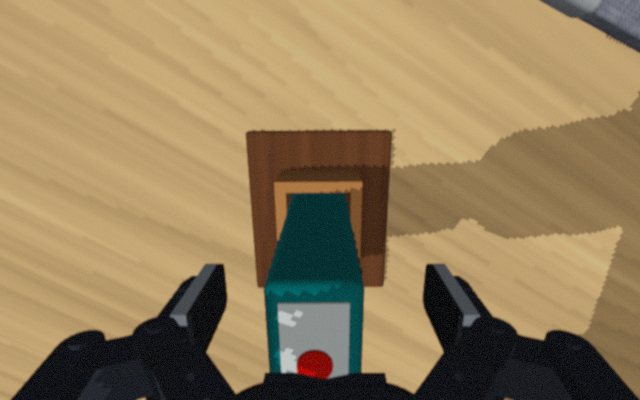

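{"api": "send_rows", "payload": {"series": [[[-0.0025,0,0.002],[0,0,0]],[[0,0,0],[0,0,0]],[[0,0,0],[0,0,0]],[[0,0,0],[0,0,0]],[[0,0,0],[0,0,0]],[[0,0,0],[0,0,0]],[[0,0,0],[0,0,0]],[[0,0,0],[0,0,0]],[[0,0,0],[0,0,0]]], "fingers": 255, "grip_force": 45}}

```text
clock: 12.28
tcp_pos: [0.5798, -0.2555, 0.0703]
orientation: [2.739, -1.539, 0.0]
contact_force: [-1.3, 0.5, 6.3]
grip_width: 0.0317
```

```bash
python3 - <<'E'
from h import *
p,M,o=pose(); print(p,yaw(M),o['contact_force'],o['moment'],o['grip_width'], M[:,2])
E
```

```text
[ 0.57976321 -0.25550639  0.07031946] -58.66902821557148 [-1.30654991  0.54679517  6.33957766] [ 0.17395116  0.32673862 -0.00772815] 0.031687589706628966 [ 2.11632124e-04 -1.43137991e-04 -9.99999967e-01]
```

{"api": "send_rows", "payload": {"series": [[[0,0,-0.008],[0,0,0]],[[0,0,-0.015],[0,0,0]],[[0,0,-0.02],[0,0,0]],[[0,0,-0.03],[0,0,0]],[[0,0,-0.035],[0,0,0]],[[0,0,-0.02],[0,0,0]],[[0,0,0],[0,0,0]],[[0,0,0],[0,0,0]],[[0,0,0],[0,0,0]]]}}

```text
clock: 13.4
tcp_pos: [0.5789, -0.2552, 0.1968]
orientation: [2.739, -1.539, -0.003]
contact_force: [0.1, -1.1, -2.2]
grip_width: 0.0317
```

```bash
python3 - <<'E'
from h import *
p,M,o=pose(); print(p,yaw(M),o['contact_force'],o['moment'],o['grip_width'], M[:,2])
f=cam('wrist'); save(f,'w7'); g=cam('scene'); save(g,'s7')
u,v=proj(g,p).astype(int); print(u,v)
a=cv2.resize(g['frame'][max(0,v-50):v+50,u-60:u+60],None,fx=5,fy=5,interpolation=3); cv2.imwrite('pics/s7z.png',a[:,:,::-1])
plan(.5884,.2032,.20,-101)
E
```

```text
[ 0.57889608 -0.25522793  0.19680112] -58.66287954125074 [ 0.06785457 -1.08508196 -2.16784807] [0.02983354 0.0389361  0.0039826 ] 0.03172149072270577 [-2.00480476e-03  7.29606485e-04 -9.99997724e-01]
236 204
p [ 0.5791 -0.2553  0.197 ] yaw -58.66 n 10 d [0.0093 0.4585 0.003 ] turn [0.02 0.01 8.47]
[[[-0.0387,-0.0246,-0.0003],[0.002,0.001,0.847]],[[-0.0404,-0.0217,-0.0003],[0.002,0.001,0.847]],[[-0.0419,-0.0187,-0.0003],[0.002,0.001,0.847]],[[-0.0431,-0.0155,-0.0003],[0.002,0.001,0.847]],[[-0.0442,-0.0123,-0.0003],[0.002,0.001,0.847]],[[-0.045,-0.009,-0.0003],[0.002,0.001,0.847]],[[-0.0455,-0.0057,-0.0003],[0.002,0.001,0.847]],[[-0.0458,-0.0023,-0.0003],[0.002,0.001,0.847]],[[-0.0458,0.0011,-0.0003],[0.002,0.001,0.847]],[[-0.0456,0.0045,-0.0003],[0.002,0.001,0.847]]]
```

View pics/s7z.png

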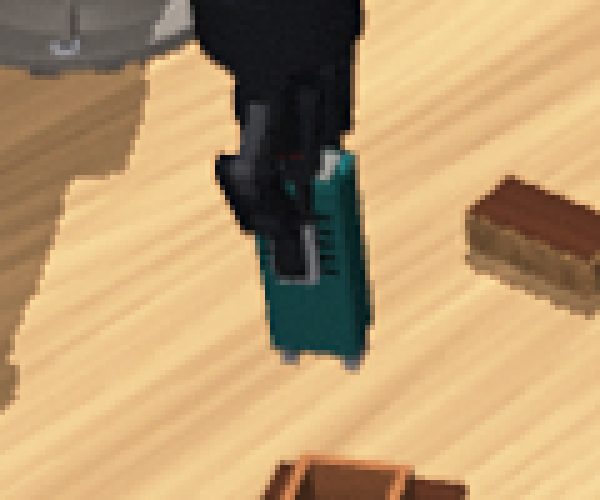

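View pics/w7.png

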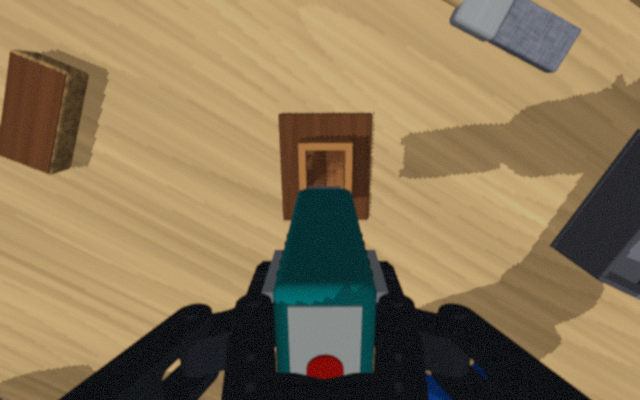

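{"api": "send_rows", "payload": {"series": [[[-0.0387,-0.0246,-0.0003],[0,0,0.847]],[[-0.0404,-0.0217,-0.0003],[0,0,0.847]],[[-0.0419,-0.0187,-0.0003],[0,0,0.847]],[[-0.0431,-0.0155,-0.0003],[0,0,0.847]],[[-0.0442,-0.0123,-0.0003],[0,0,0.847]],[[-0.045,-0.009,-0.0003],[0,0,0.847]],[[-0.0455,-0.0057,-0.0003],[0,0,0.847]],[[-0.0458,-0.0023,-0.0003],[0,0,0.847]],[[-0.0458,0.0011,-0.0003],[0,0,0.847]],[[-0.0456,0.0045,-0.0003],[0,0,0.847]],[[0,0,0],[0,0,0]],[[0,0,0],[0,0,0]],[[0,0,0],[0,0,0]]]}}

```text
clock: 15.12
tcp_pos: [0.5892, 0.201, 0.2006]
orientation: [1.995, -2.426, 0.001]
contact_force: [0.0, 0.0, -2.7]
grip_width: 0.0314
```

```bash
python3 - <<'E'
from h import *
p,M,o=pose(); print(p,yaw(M),o['contact_force'],o['grip_width'], M[:,2])
f=cam('wrist'); save(f,'w8'); np.save('w8.npy',f,allow_pickle=True); g=cam('scene')
for s in(-.016,.016):
    P=p+M@np.array([0,s,.0643]); print('pred foot',P.round(4),proj(g,P).round(1))
print('spot',proj(g,(.5884,.2032,.05)))
u,v=proj(g,p).astype(int); print(u-50,v-40)
a=cv2.resize(g['frame'][v-40:v+60,u-50:u+50],None,fx=6,fy=6,interpolation=3); cv2.imwrite('pics/s8z.png',a[:,:,::-1])
plan(.5884,.2032,.13,-101)
E
```

```text
[0.58919876 0.20103883 0.20064893] -101.13784123338773 [ 0.02180585  0.04415746 -2.65329286] 0.03138625573533305 [-4.30663445e-04 -1.13843993e-03 -9.99999259e-01]
pred foot [0.6049 0.1979 0.1363] [353.1 155.9]
pred foot [0.5735 0.2041 0.1364] [346.3 151.7]
spot [348.08947829 175.51580185]
301 96
p [0.5892 0.2014 0.2009] yaw -101.14 n 2 d [-0.0008  0.0018 -0.0709] turn [-0.   -0.01 -0.03]
[[[-0.0008,0.0006,0.0355],[-0.0,-0.004,-0.014]],[[-0.0008,0.0006,0.0355],[-0.0,-0.004,-0.014]]]
```

View pics/s8z.png

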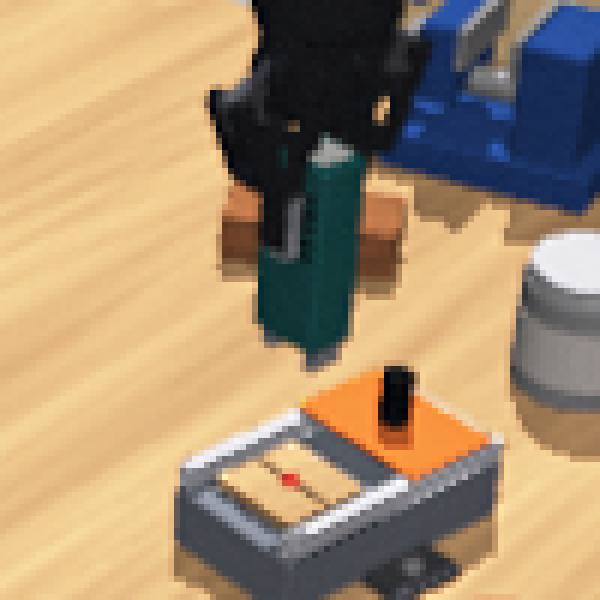

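View pics/w8.png

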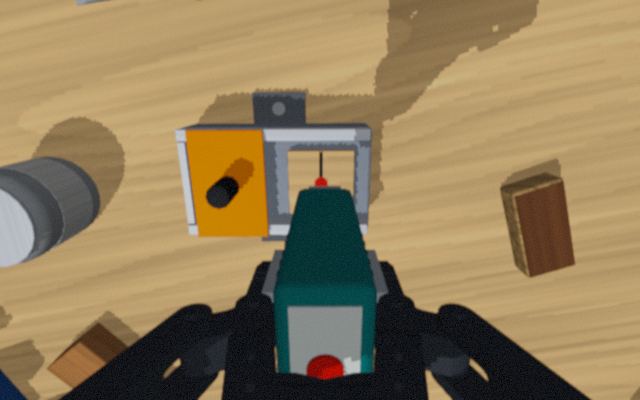

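{"api": "send_rows", "payload": {"series": [[[-0.001,0.0005,0.03],[0,0,0]],[[-0.001,0,0.03],[0,0,0]],[[0,0,0.01],[0,0,0]],[[0,0,0],[0,0,0]],[[0,0,0],[0,0,0]],[[0,0,0],[0,0,0]]]}}

```text
clock: 15.98
tcp_pos: [0.5896, 0.2053, 0.1322]
orientation: [-1.997, 2.423, -0.001]
contact_force: [0.2, -0.4, -2.0]
grip_width: 0.0318
```

```bash
cat > chk.py <<'E'
import sys
from h import *
n=sys.argv[1]
fs=[]
for i in range(6):
    p,M,o=pose(); fs.append(np.r_[p,yaw(M),o['contact_force']]); f=cam('wrist')
fs=np.array(fs); print(fs.mean(0).round(4),fs.std(0).round(4)); save(f,'w'+n); np.save('w%s.npy'%n,f,allow_pickle=True); g=cam('scene')
for s in(-.016,.016):
    P=p+M@np.array([0,s,.0643]); q=proj(g,P); print('pred foot',P.round(4),q.round(1),'wrist',proj(f,P).round(1))
print('spot',proj(g,(.5884,.2032,.05)),'wrist',proj(f,(.5884,.2032,.05)))
u,v=335,130; print(u,v)
a=cv2.resize(g['frame'][v:v+70,u-15:u+55],None,fx=8,fy=8,interpolation=3); cv2.imwrite('pics/s%sz.png'%n,a[:,:,::-1])
b=cv2.resize(f['frame'][90:300,180:460],None,fx=2.8,fy=2.8,interpolation=3); cv2.imwrite('pics/w%sz.png'%n,b[:,:,::-1])
print(r.get_obs()['clock'])
E
python3 chk.py 9
```

```text
[ 5.892000e-01  2.052000e-01  1.317000e-01 -1.010181e+02  2.340000e-02
 -3.475000e-01 -1.486200e+00] [2.000e-04 1.000e-04 3.000e-04 4.200e-03 4.072e-01 4.176e-01 5.440e-01]
pred foot [0.6047 0.2021 0.067 ] [352.2 173.3] wrist [322.5 193. ]
pred foot [0.5733 0.2082 0.067 ] [345.7 169. ] wrist [322.6 239.1]
spot [348.08947829 175.51580185] wrist [325.56710257 208.06978378]
335 130
16.325
```

View pics/s9z.png

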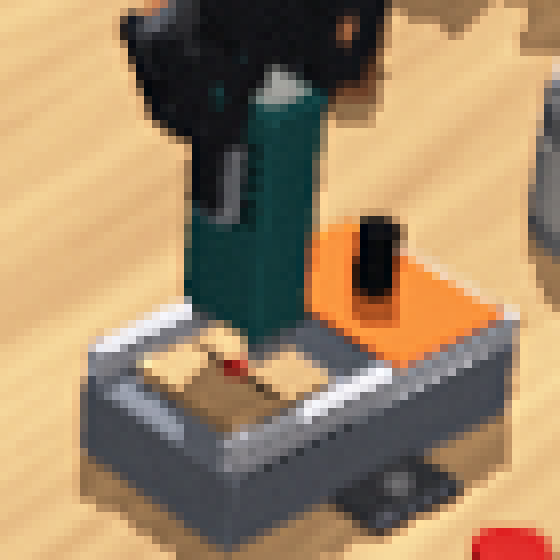

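View pics/w9z.png

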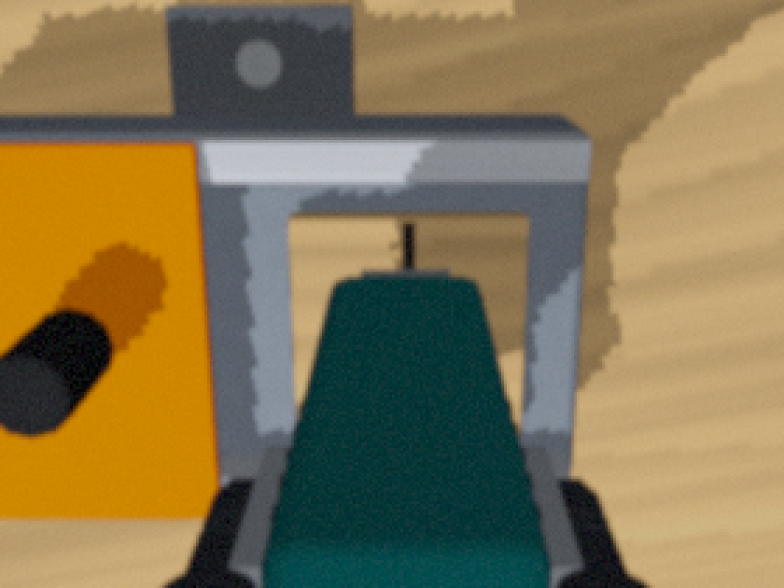

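{"api": "send_rows", "payload": {"series": [[[0.001,0,0.006],[0,0,0]],[[0,0,0.006],[0,0,0]],[[0,0,0.003],[0,0,0]],[[0,0,0],[0,0,0]],[[0,0,0],[0,0,0]]]}}

```text
clock: 16.95
tcp_pos: [0.5888, 0.2042, 0.1161]
orientation: [-1.998, 2.424, -0.0]
contact_force: [-1.0, -0.1, -1.8]
grip_width: 0.0317
```

```bash
python3 chk.py 10
```

```text
[   0.5888    0.2041    0.1162 -101.0167   -0.245    -0.1924   -2.1506] [0.     0.     0.     0.002  0.4834 0.3607 0.4611]
pred foot [0.6045 0.2011 0.0519] [351.6 177.1] wrist [322.5 193. ]
pred foot [0.5731 0.2072 0.0519] [345.2 172.8] wrist [322.6 239.1]
spot [348.08947829 175.51580185] wrist [324.05855366 215.82460122]
335 130
17.3
```

View pics/w10z.png

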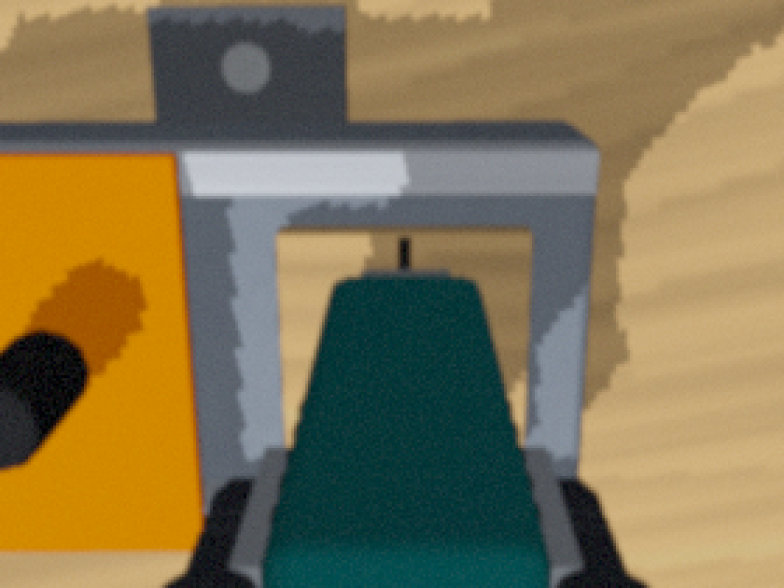

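View pics/s10z.png

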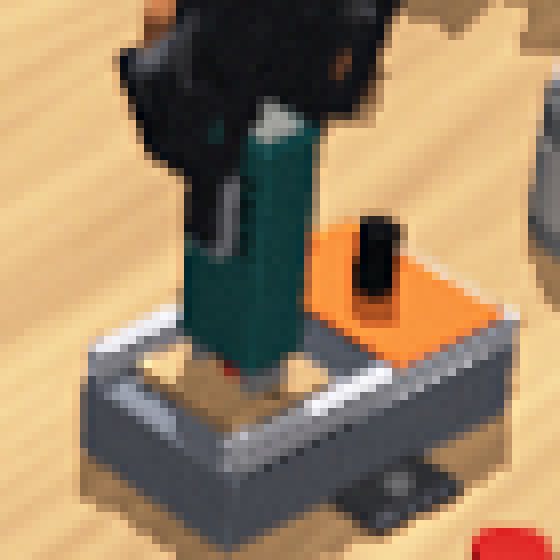

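{"api": "send_rows", "payload": {"series": [[[0,0,0.001],[0,0,0]],[[0,0,0.001],[0,0,0]],[[0,0,0.001],[0,0,0]],[[0,0,0],[0,0,0]],[[0,0,0],[0,0,0]]]}}

```text
clock: 17.92
tcp_pos: [0.5887, 0.2041, 0.1131]
orientation: [-1.998, 2.424, -0.0]
contact_force: [-0.4, -0.2, -0.1]
grip_width: 0.0315
```

```bash
python3 chk.py 11|head -1
```

```text
[   0.5887    0.2041    0.1131 -101.0162   -0.425    -0.1563    0.1301] [0.     0.     0.     0.0014 0.4435 0.3147 0.8556]
```

{"api": "send_rows", "payload": {"series": [[[0,0,0.001],[0,0,0]],[[0,0,0.001],[0,0,0]],[[0,0,0.0005],[0,0,0]],[[0,0,0],[0,0,0]],[[0,0,0],[0,0,0]],[[0,0,0],[0,0,0]]]}}

```text
clock: 19.02
tcp_pos: [0.5887, 0.2041, 0.1106]
orientation: [-1.998, 2.424, -0.0]
contact_force: [-0.2, 0.1, 1.7]
grip_width: 0.0317
```

```bash
sed -i 's/range(6)/range(20)/' chk.py; python3 chk.py 12
```

```text
[   0.5887    0.2041    0.1105 -101.0163   -0.5878   -0.2381    1.8843] [0.     0.     0.     0.0019 0.3428 0.4126 0.5595]
pred foot [0.6044 0.201  0.0462] [351.5 178.5] wrist [322.5 193. ]
pred foot [0.573  0.2072 0.0462] [345.  174.2] wrist [322.6 239.1]
spot [348.08947829 175.51580185] wrist [324.01217956 218.88052859]
335 130
20.075
```

View pics/w12z.png

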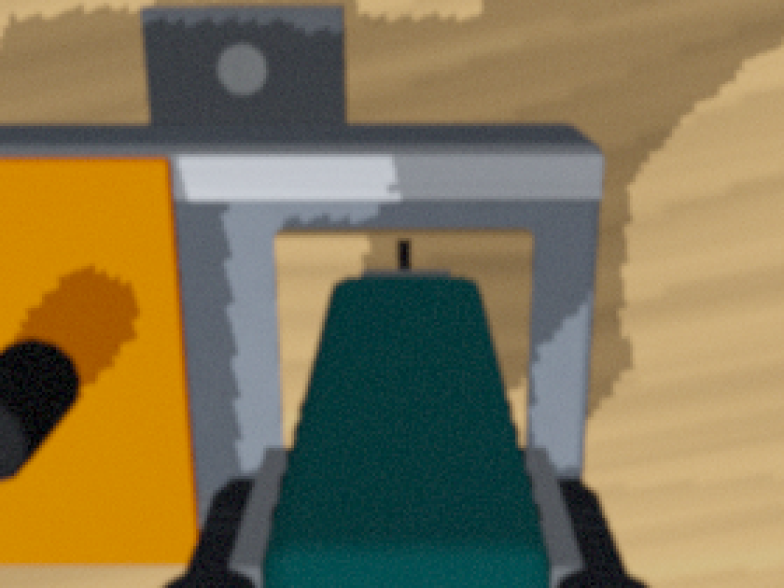

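View pics/s12z.png

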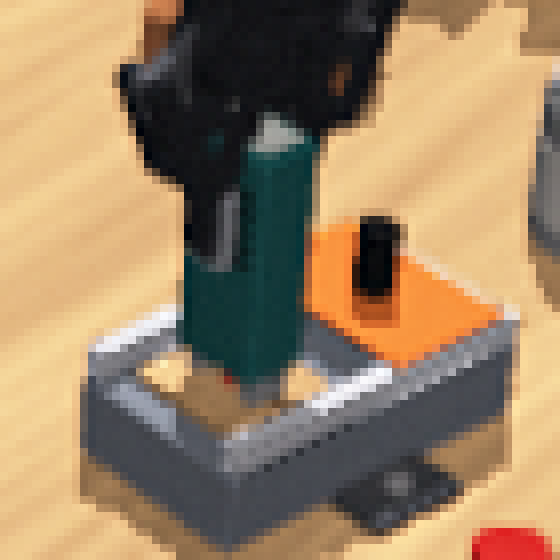

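```bash
python3 -c "
from bench import r
print(r.hand_in())"
```

```text
the job is handed in; nothing more can be done
None
```

I slid the orange cover open by its knob to the end stop. Then I drew the teal meter straight up out of its stand and set it upright on the plate, feet either side of the red spot. The job was handed in at about 20 s, with the meter still gripped and pressed.

What the last checks showed:
- **Cover:** its centre measured 80.1 mm from the spot along the slide. The force rose and the cover stopped moving at the end of the pull, so it is at the stop.
- **Press:** the force rose 4.0 N over the freely held meter, which means about 3.9 mm of plate travel. The tool height gave 3.8 mm, so the plate is about half-way down and not bottomed.
- **Position:** the meter's foot-to-foot direction is within about 0.2° of the dark line. In the wrist picture the visible foot sits about 0.4 mm to one side of the line.
- **Disagreement:** the tool pose puts the feet about 1 mm to the other side of the line. That is within the 2 mm calibration, so I left it.
- **Uprightness:** I judged this only from the camera pictures and the tool's vertical axis.
- **Other things on the bench:** I moved no other items and met no unexpected contact. I did not re-measure their positions at the end.

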